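# Move the dripper carrier one hole along its rail, over the cup

### The arm

A 7-joint arm with a two-finger parallel gripper is mounted at the origin on the work surface. World frame = base frame: x ahead of the robot, y to its left, z up, the work surface at z = 0. Lengths are in m, angles in rad, forces in N, time in s.
With the tool pointing down it reaches from about 0.4 to 0.85 m from the base axis. Payload 4.5 kg.
Tool frame: the origin (TCP) lies midway between the tips of the shut fingers; the grasp point (between the pads) lies 19 mm behind it; z points along the fingers, y is the line along which they close (so a half turn about z gives the same grasp; the last joint's range is limited). The gripper opens to 85 mm and grips with 20 to 120 N. Pads are 22 mm wide; open, the fingers measure 114 mm over their backs; the gripper's body (76 mm by 85 mm) begins 54 mm behind the grasp point. The pads swing forward as they close: fully open they stand 13 mm farther back than shut.
Start: joints at [1.343, 0.689, -0.195, 1.565, 0.157, 0.902, -0.215], TCP at [0.162, -0.604, 0.231] pointing down, gripper open.
Joint ranges: [-3.01, 3.01], [-0.46, 2.08], [-1.47, 1.51], [0.13, 2.56], [-1, 4.14], [0.04, 2.09], [-2.66, 2.66]. Speed limits (rad/s): [2.57, 2.57, 3.14, 3.14, 3.14, 3.14, 3.14].

### API

Orientations are given as a unit quaternion [x, y, z, w].
In Python, from station import env gives the robot as it stands.
- The arm moves only by the shell command python3 -m inch 'ROWS'. ROWS is JSON, a list of rows, each an object of numbers: "x", "y", "z": the shift along the tool's x, y, z scaled (see below); "spin": the turn about the tool's z scaled (see below); "jaw": the opening, from 0 (shut) to 1 (fully open). A call has 1 to 8 rows; each row shifts and turns the commanded pose from where the row before left it, along the tool's axes as they then stand; what a row does not reach is not made up. The controller multiplies each number of a shift by 750 mm and each number of a turn by 2 rad. A row lasts 1/10 s, in which the tool goes at most 50 mm and 8.59 degrees, less where a joint would pass 70% of its speed; a pose out of reach is approached as far as the arm can. A call with a number of a shift or a turn outside -1 to 1 is refused whole. A call with a gripper value outside its range is refused whole. The fingers move at their own pace and stop on an object; the grip force is fixed at half the most. Time passes only in rows, so rows that do not move let the fingers close. It gives the time, the measured TCP pose, the force, the opening and the grip force at its end, in the units of the state.
- env.sense(): the state, without advancing time (a new reading comes with each control period).
- env.get_image(name): name is "side" or "top" or "wrist"; returns the picture (480x640x3 uint8, red, green, blue); there is no depth.
- env.get_calibration(name): a dict with "vertical_fov" (degrees; the focal length in pixels is half the picture's height over the tangent of half this angle, whatever the lens; pixels are square), "cx", "cy" (the principal point, pixels), "world_to_cam" (4x4, takes a point from world to camera coordinates). Camera axes: x right, y up, looking along -z (the intrinsics and any distortion apply to the point x, -y, -z); pixel columns grow to the right and rows downward; lengths in m; the calibration is good to about 2 mm. A picture is of the moment at which its call begins: read the wrist's pose just before it. get_calibration takes no time and is no camera call; for the wrist camera it gives the pose at the moment of the call.
- env.finish_job(): hands the job in; it is judged then, once.
The state is a dict: "clock": time; "joints": joint angles; "qvel": joint speeds; "joint_torque": joint torques, N m; "ee_pos": TCP position; "orientation": TCP orientation; "force": force on the tool from outside, world axes, zero at the start; "wrist_torque": the same for the moment, N m; "grip_width": finger opening in m; "gripper_force": force on a finger pad.
Only numpy, scipy, OpenCV 4.12 (cv2) and the standard library are available. Lean on these libraries where they do the work, as an engineer would, in place of code of your own. Each camera call takes 0.05 s, during which the arm holds its last target. There are 200 camera calls.

### The job

The dripper on the brewing stand is pinned one hole away from the cup. Pull up the knob of its spring plunger, slide the carrier along the rail to the next hole on the cup's side so that the dripper hangs over the cup, and let the pin drop fully home, without unseating the dripper or shifting the cup, the saucer or the canister. Finish while still holding: keep the knob gripped between the fingers with the pin fully home, steadying the carrier for the pour.

Things in the scene. Friction and masses are not known exactly. Their poses are not given: they have to be found in the camera images.
- stand: fixed brewing stand: a wooden base 250 x 510 x 12 mm, two steel posts, and on them a level perforated square steel tube (the rail), 25 x 25 mm and 470 mm long, its top 170 mm above the counter, with five 11 mm plunger holes 90 mm apart. The origin lies on the counter under the middle of the rail (under its middle hole); y runs along the rail, z up, -x towards the robot's side, where the dripper plate reaches out. The stand's position and yaw differ from start to start
- carrier (a joint): the carrier slides along the rail: metres along the stand's y, 0 at the middle hole where it starts, so the two next holes are at +0.090 and -0.090. About 1.2 to 2 N of drag when the pin is clear of the holes. A dark steel sleeve 33 x 33 x 70 mm on the rail, with a plate 90 mm square reaching out to the front; the middle of the plate is 130 mm from the rail's centre line (stand's -x) and its top 150 mm above the counter
- plunger (a joint): lift of the plunger's pin above fully home, in metres: 0 is fully home (7 mm deep in the hole), from 0.007 up the pin is clear of the hole and the carrier can slide, 0.012 is the stop. A spring pushes it down with 5 N at home and 11 N at the stop. The pin is 8 mm thick, in a hole of 11 mm, with a round nose: let down within about 3 mm of a hole's middle it centres itself; elsewhere it rides on top of the rail at 0.007
- knob: black round pull knob of the plunger, on top of the carrier over the rail: 26 mm across, 18 mm high, straight up the side. The origin is its centre, 211 mm above the counter when the pin is home. It stands on a stem and boss, 20 mm across, that leave 28 mm free between its underside and the sleeve, so fingertips may reach below it. It is pulled straight up, goes along with the carrier and does not turn
- dripper: white ceramic coffee dripper, loose (about 0.3 kg): a cone 100 mm across at the rim on a flange 84 mm across that rests on the carrier's plate, its 55 mm collar in the plate's 61 mm hole. The origin is on its axis at the underside of the flange, 150 mm above the counter; z up. The rim is 70 mm above the origin and the collar reaches 22 mm below it; a small loop handle points away from the rail
- cup: green ceramic cup with a handle, loose, 80 mm across and 85 mm high, standing upright on the stand's base under the plate's place at one of the two next holes (which of the two differs). Origin at the centre of its foot, 12 mm above the counter
- saucer: flat glass saucer, loose, 116 mm across and 18 mm high, on the stand's base at the other next hole. Origin at the centre of its foot. To be left alone
- canister: closed pale plastic canister with a white lid, loose, 94 mm across and 116 mm high, on the counter to the robot's right of the stand. Origin at the centre of its foot. To be left alone
- tilt_bin: fixed grey plastic tilt-out bin, 130 x 200 x 160 mm, on the counter to the robot's left of the stand. Origin under its middle. Not needed
There are look-alikes about, which are no part of the job. There is more than one size of the cup; the job needs the smaller. What is shaped like the dripper but orange is not meant.

How it is judged:
By the outcome, as a careful person would: the job done as asked, in the order asked, and still so for the second after the job is handed in, while the arm keeps its last pose, push and grip.
It also fails if it takes over 32 s, if anything falls off the work surface, if the arm or the gripper's body presses on something with over 40 N, if the wrist force passes 120 N, or if a joint passes its speed limit or range.

## Working session

There is one attempt and no reset: what is moved stays moved. The work goes in short steps, Python scripts to look and compute and a shell command to move; the robot and the scene stay as the last step left them, time stands still between calls to the robot, and variables do not carry over. Pictures are saved under pics/ and viewed, at most 10 in all, crops included, and the job is handed in when it is done.

```bash
mkdir -p pics; ls; python3 - <<'E'
from station import env
import cv2
for n in("side","top"):
    cv2.imwrite(f"pics/{n}0.png",env.get_image(n)[:,:,::-1]); c=env.get_calibration(n); print(n,c)
s=env.sense();print(s["clock"],s["ee_pos"],s["orientation"],s["grip_width"])
E
```

```text
pics
side {'vertical_fov': 57.48299653848537, 'cx': 318.82837577877166, 'cy': 230.62420774844435, 'world_to_cam': array([[ 0.70549492,  0.70870322,  0.0040829 , -0.36128772],
       [-0.59157928,  0.58570924,  0.55405654,  0.19224723],
       [ 0.39027026, -0.39329943,  0.83246903, -1.3609083 ],
       [ 0.        ,  0.        ,  0.        ,  1.        ]])}
top {'vertical_fov': 44.61167361208404, 'cx': 324.3493162934162, 'cy': 232.35304807255443, 'world_to_cam': array([[ 0.0269794 , -0.99946632,  0.01841688,  0.0119436 ],
       [ 0.98785568,  0.02947703,  0.15255251, -0.47554331],
       [-0.15301398,  0.01407744,  0.98812375, -1.54953686],
       [ 0.        ,  0.        ,  0.        ,  1.        ]])}
0.1 [ 0.16156883 -0.60312695  0.23052078] [ 9.91437778e-01  1.30577081e-01 -1.65084604e-04 -8.54618336e-04] 0.08524633914024426
```

View pics/side0.png

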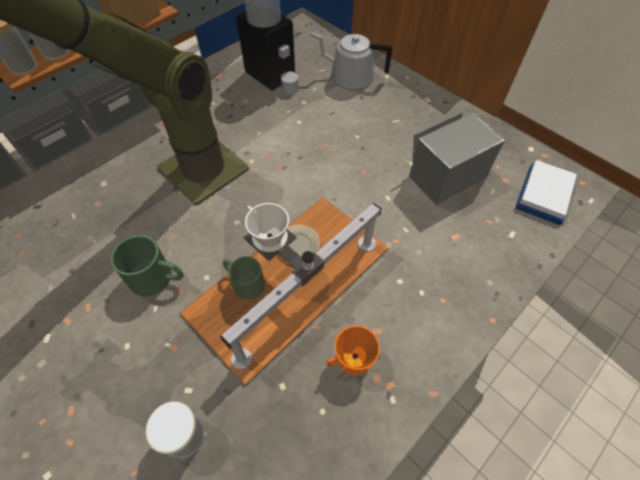

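View pics/top0.png

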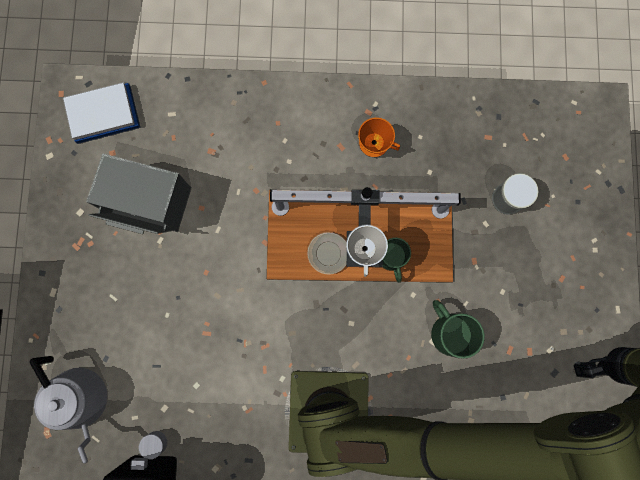

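Candidates: the small green cup on the stand's base, top (396,252) / side (246,278), fits the job. The large green cup off the stand, top (458,334) / side (143,265), is the wrong size. The white dripper is at top (367,245), and the orange one at (377,137) is not meant. The cup is on the robot's right, so the carrier goes to stand -y. One composite crop will confirm this and give the knob and rail pixels.

```bash
python3 - <<'E'
import cv2,numpy as np
t=cv2.imread("pics/top0.png");s=cv2.imread("pics/side0.png")
a=cv2.resize(t[180:285,262:462],(800,420),interpolation=cv2.INTER_CUBIC)
cv2.imwrite("pics/ct.png",a)
b=cv2.resize(s[195:345,215:390],(700,600),interpolation=cv2.INTER_CUBIC)
cv2.imwrite("pics/cs.png",b)
E
```

```text
(no output)
```

View pics/ct.png

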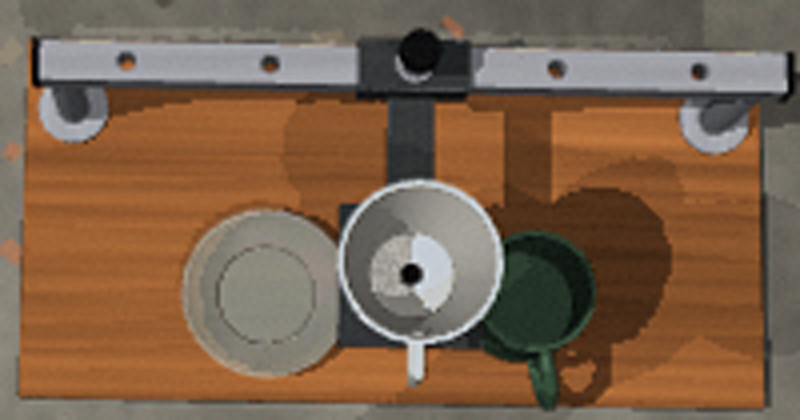

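View pics/cs.png

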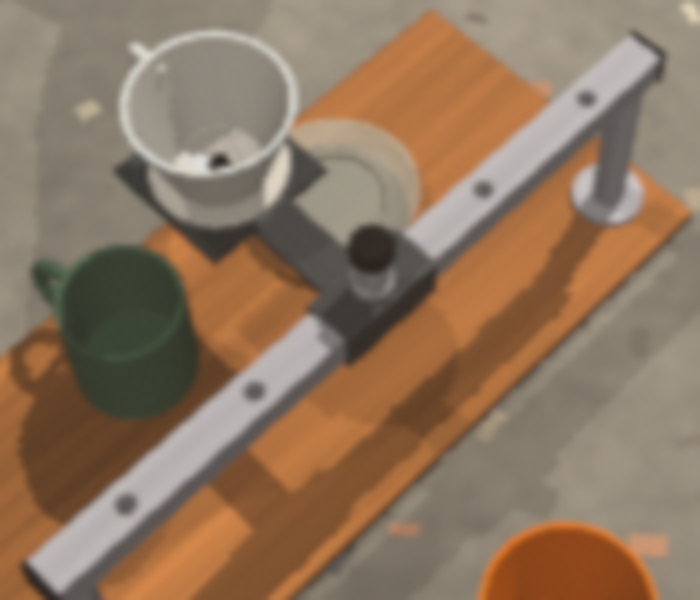

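The crops confirm it: the small green cup is beside the dripper on the robot's right and the saucer is on the left. I can read four hole centres in each view, so I'll fit the stand pose from those.

```bash
cat > h.py <<'E'
import numpy as np
from station import env
def proj(n,P,c=None):
    c=c or env.get_calibration(n);f=240/np.tan(np.radians(c["vertical_fov"])/2)
    p=(np.c_[P,np.ones(len(P))]@c["world_to_cam"].T)
    return np.c_[c["cx"]+f*p[:,0]/-p[:,2],c["cy"]-f*p[:,1]/-p[:,2]]
def stand(v,L):
    x,y,a=v[:3];L=np.array(L,float)
    return np.c_[x+L[:,0]*np.cos(a)-L[:,1]*np.sin(a),y+L[:,0]*np.sin(a)+L[:,1]*np.cos(a),L[:,2]]
E
python3 - <<'E'
from h import *
from scipy.optimize import least_squares
L=[(0,y,.17) for y in(.18,.09,-.09,-.18)]
K=[(0,0,.211)]
t=(np.array([(127,62),(269,64),(556,69),(698,72)])+.5)/4-.5+[262,180]
s=(np.array([(586,98),(483,189),(254,391),(125,504)])+.5)/4-.5+[215,195]
for w in((1,0),(0,1),(1,1)):
    r=least_squares(lambda v:np.r_[w[0]*(proj("top",stand(v,L))-t).ravel(),w[1]*(proj("side",stand(v,L))-s).ravel()],[.5,0,0])
    print(r.x,np.round(r.fun,1))
v=r.x
for n,o in(("top",(262,180)),("side",(215,195))):
    print((proj(n,stand(v,K+[(0,0,.22),(-.13,0,.22),(-.13,-.09,.097)]))-o)*4)
E
```

```text
[ 0.54873749 -0.07166093  0.01319893] [-0.4 -0.1  0.1  0.1  0.   0.1  0.3 -0.1  0.   0.   0.   0.   0.   0.
  0.   0. ]
[ 0.54779227 -0.0714065   0.01229071] [-0.   0.  -0.   0.  -0.   0.   0.   0.  -0.1  0.1 -0.   0.  -0.1 -0.
  0.1 -0.1]
[ 0.54823613 -0.07154642  0.01250826] [-0.4  0.1  0.   0.2 -0.   0.3  0.2  0.2  0.   0.3  0.1  0.2  0.   0.2
  0.2  0.1]
[[416.99642979  51.68302999]
 [418.32196675  48.42588615]
 [417.57216893 261.28468776]
 [538.98299786 288.34411321]]
[[370.1141521  248.43025578]
 [369.82096958 239.94962883]
 [207.23677729 100.13432316]
 [114.7923121  304.96243811]]
```

Stand pose: (0.548, -0.0715), yaw 0.0125. The two cameras agree to about 1 mm. I'll grip with the fingers closing along the rail. First lift, square up and start crossing.

```bash
python3 -m inch '[{"z":-0.05,"spin":0.0625,"jaw":1},{"z":-0.05,"spin":0.0625,"jaw":1},{"x":0.0374,"y":-0.05,"jaw":1},{"x":0.0374,"y":-0.05,"jaw":1},{"x":0.0374,"y":-0.05,"jaw":1},{"x":0.0374,"y":-0.05,"jaw":1},{"x":0.0374,"y":-0.05,"jaw":1},{"x":0.0374,"y":-0.05,"jaw":1}]'
python3 - <<'E'
from h import *
s=env.sense();print(s["clock"],s["ee_pos"],s["orientation"],s["joints"])
E
```

```text
0.1 [ 0.16156883 -0.60312695  0.23052078] [ 9.91437778e-01  1.30577081e-01 -1.65084604e-04 -8.54618336e-04] [ 1.34279312  0.68995399 -0.19451915  1.56627685  0.15727649  0.90249117
 -0.21506661]validation failed for argument at $[0]...
```

```bash
python3 -m inch '[{"x":0,"y":0,"z":-0.05,"spin":0.0625,"jaw":1},{"x":0,"y":0,"z":-0.05,"spin":0.0625,"jaw":1},{"x":0.0374,"y":-0.05,"z":0,"spin":0,"jaw":1},{"x":0.0374,"y":-0.05,"z":0,"spin":0,"jaw":1}]'
```

```text
clock: 0.5
ee_pos: [0.217, -0.5284, 0.3071]
orientation: [1.0, 0.004, 0.0, 0.001]
force: [1.5, 0.7, -0.6]
grip_width: 0.0856
gripper_force: 0.0
```

```bash
python3 -m inch '[{"x":0.0374,"y":-0.05,"z":0,"spin":0,"jaw":1},{"x":0.0374,"y":-0.05,"z":0,"spin":0,"jaw":1},{"x":0.0374,"y":-0.05,"z":0,"spin":0,"jaw":1},{"x":0.0374,"y":-0.05,"z":0,"spin":0,"jaw":1},{"x":0.0374,"y":-0.05,"z":0,"spin":0,"jaw":1},{"x":0.0374,"y":-0.05,"z":0,"spin":0,"jaw":1},{"x":0.0374,"y":-0.05,"z":0,"spin":0,"jaw":1},{"x":0.0374,"y":-0.05,"z":0,"spin":0,"jaw":1}]'
```

```text
clock: 1.3
ee_pos: [0.4384, -0.2237, 0.3061]
orientation: [1.0, 0.006, -0.0, -0.0]
force: [1.1, -1.1, 0.6]
grip_width: 0.0849
gripper_force: 0.0
```

```bash
python3 -m inch '[{"x":0.0374,"y":-0.05,"z":0,"spin":0,"jaw":1},{"x":0.0374,"y":-0.05,"z":0,"spin":0,"jaw":1},{"x":0.0374,"y":-0.05,"z":0,"spin":0,"jaw":1},{"x":0.028,"y":-0.04,"z":0.0,"spin":0,"jaw":1},{"x":0,"y":0,"z":0,"spin":0,"jaw":1},{"x":0,"y":0,"z":0,"spin":0,"jaw":1}]'
python3 - <<'E'
from h import *
import cv2
s=env.sense();print(s["ee_pos"],s["orientation"])
c=env.get_calibration("wrist")
im=env.get_image("wrist")
print(c,proj("wrist",np.array([[.548,-.0715,.22],[.548,-.0715,.202]]),c))
cv2.imwrite("pics/w1.png",im[:,:,::-1])
E
```

```text
clock: 1.9
ee_pos: [0.5411, -0.081, 0.3057]
orientation: [1.0, 0.007, -0.001, 0.0]
force: [0.4, -1.4, -0.7]
grip_width: 0.0855
gripper_force: 0.0
[ 0.54110998 -0.08095745  0.30574281] [ 9.99975394e-01  6.98495162e-03 -6.46836554e-04  6.01875507e-05]
{'vertical_fov': 64.97025611475871, 'cx': 316.90586616160715, 'cy': 240.5878056514199, 'world_to_cam': array([[ 1.43635334e-02, -9.99896707e-01, -5.13645377e-04,
        -8.94561566e-02],
       [ 9.59145165e-01,  1.39232933e-02, -2.82571575e-01,
        -4.60038110e-01],
       [ 2.82549539e-01,  3.56606576e-03,  9.59246080e-01,
        -6.03274595e-01],
       [ 0.00000000e+00,  0.00000000e+00,  0.00000000e+00,
         1.00000000e+00]])} [[300.71959909 236.76194551]
 [301.82958989 229.50031654]]
```

View pics/w1.png

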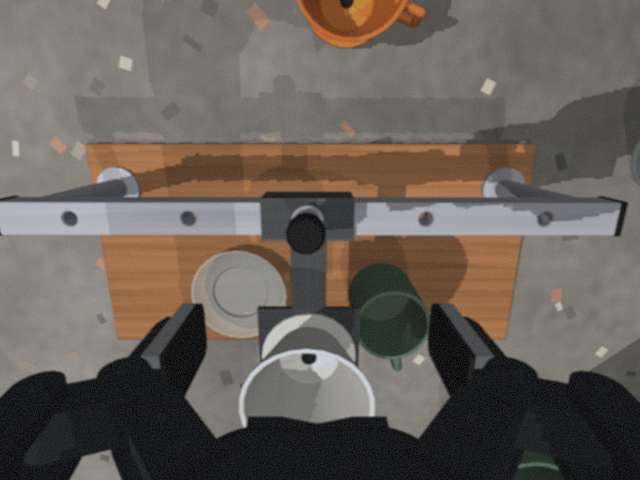

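The wrist view shows the knob at (306,233) with the stand square below it, and hole midpoints at 307. That puts the knob 2–4 mm further to -y than the fixed cameras did, so I'll aim at y ≈ -0.0735 and descend around it.

```bash
python3 -m inch '[{"x":0.009,"y":-0.01,"z":0.02,"spin":0,"jaw":1},{"x":0,"y":0,"z":0.04,"spin":0,"jaw":1},{"x":0,"y":0,"z":0.04,"spin":0,"jaw":1},{"x":0,"y":0,"z":0.03,"spin":0,"jaw":1},{"x":0,"y":0,"z":0.025,"spin":0,"jaw":1},{"x":0,"y":0,"z":0,"spin":0,"jaw":1},{"x":0,"y":0,"z":0,"spin":0,"jaw":1}]'
python3 - <<'E'
from h import *
import cv2
c=env.get_calibration("wrist")
cv2.imwrite("pics/w2.png",env.get_image("wrist")[:,:,::-1])
print(proj("wrist",np.array([[.548,-.0715,.22],[.548,-.0735,.22]]),c))
E
```

```text
clock: 2.65
ee_pos: [0.5476, -0.0756, 0.1904]
orientation: [1.0, 0.005, -0.0, 0.0]
force: [0.1, -0.2, 0.7]
grip_width: 0.0855
gripper_force: 0.0
[[302.40626509 347.18599325]
 [308.25726023 347.2374321 ]]
```

View pics/w2.png

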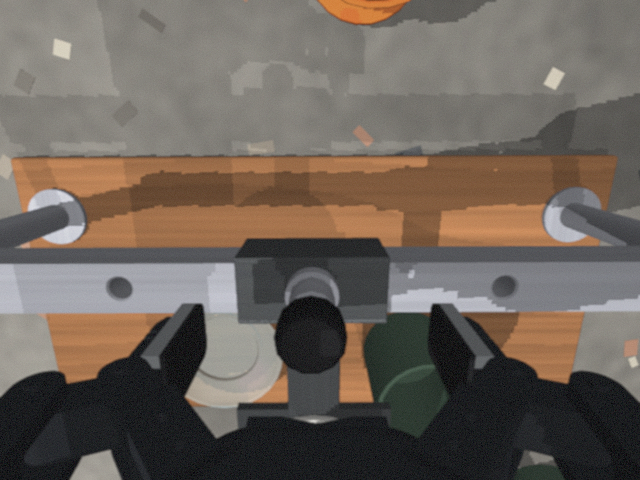

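The wrist view shows the knob at about (310,337) between the pads, whose middle is at 317. It is about 1.5–2.5 mm off centre, so I'll nudge and close.

```bash
python3 -m inch '[{"x":0.0013,"y":-0.002,"z":0,"spin":0,"jaw":1},{"x":0,"y":0,"z":0,"spin":0,"jaw":0.6},{"x":0,"y":0,"z":0,"spin":0,"jaw":0.4},{"x":0,"y":0,"z":0,"spin":0,"jaw":0.2},{"x":0,"y":0,"z":0,"spin":0,"jaw":0},{"x":0,"y":0,"z":0,"spin":0,"jaw":0},{"x":0,"y":0,"z":0,"spin":0,"jaw":0},{"x":0,"y":0,"z":0,"spin":0,"jaw":0}]'; python3 -m inch '[{"x":0,"y":0,"z":0,"spin":0,"jaw":0},{"x":0,"y":0,"z":0,"spin":0,"jaw":0},{"x":0,"y":0,"z":0,"spin":0,"jaw":0}]'
```

```text
clock: 3.5
ee_pos: [0.549, -0.0727, 0.1904]
orientation: [1.0, 0.006, 0.0, 0.0]
force: [-1.9, -0.6, 5.2]
grip_width: 0.0244
gripper_force: 58.7
clock: 3.8
ee_pos: [0.549, -0.0727, 0.1904]
orientation: [1.0, 0.006, 0.0, 0.0]
force: [-2.2, -0.1, 5.5]
grip_width: 0.0245
gripper_force: 58.7
```

```bash
python3 -m inch '[{"x":0,"y":0,"z":-0.005,"spin":0,"jaw":0},{"x":0,"y":0,"z":-0.005,"spin":0,"jaw":0},{"x":0,"y":0,"z":-0.003,"spin":0,"jaw":0},{"x":0,"y":0,"z":0,"spin":0,"jaw":0},{"x":0,"y":0,"z":0,"spin":0,"jaw":0}]'
```

```text
clock: 4.3
ee_pos: [0.5488, -0.0726, 0.1994]
orientation: [1.0, 0.006, -0.0, 0.0]
force: [2.3, -0.4, -11.0]
grip_width: 0.0244
gripper_force: 59.3
```

```bash
python3 -m inch '[{"x":0,"y":0.003,"z":0,"spin":0,"jaw":0},{"x":0,"y":0.006,"z":0,"spin":0,"jaw":0},{"x":0,"y":0.009,"z":0,"spin":0,"jaw":0},{"x":0,"y":0.012,"z":0,"spin":0,"jaw":0},{"x":0,"y":0.012,"z":0,"spin":0,"jaw":0},{"x":0,"y":0.012,"z":0,"spin":0,"jaw":0},{"x":0,"y":0.012,"z":0,"spin":0,"jaw":0},{"x":0,"y":0.012,"z":0,"spin":0,"jaw":0}]'
python3 - <<'E'
from h import *
print(env.sense()["wrist_torque"],env.sense()["ee_pos"])
E
```

```text
clock: 5.1
ee_pos: [0.5496, -0.132, 0.1998]
orientation: [1.0, 0.006, 0.0, 0.0]
force: [2.3, 2.3, -10.4]
grip_width: 0.0238
gripper_force: 59.3
[ 0.48953255 -0.66359442  0.03168233] [ 0.54961896 -0.13202278  0.19976776]
```

```bash
python3 -m inch '[{"x":0,"y":0.012,"z":0,"spin":0,"jaw":0},{"x":0,"y":0.011,"z":0,"spin":0,"jaw":0},{"x":0,"y":0.009,"z":0,"spin":0,"jaw":0},{"x":0,"y":0.006,"z":0,"spin":0,"jaw":0},{"x":0,"y":0.003,"z":0,"spin":0,"jaw":0},{"x":0,"y":0.001,"z":0,"spin":0,"jaw":0},{"x":0,"y":0,"z":0,"spin":0,"jaw":0},{"x":0,"y":0,"z":0,"spin":0,"jaw":0}]'
```

```text
clock: 5.9
ee_pos: [0.55, -0.1628, 0.1998]
orientation: [1.0, 0.006, 0.0, 0.0]
force: [3.0, 0.1, -11.0]
grip_width: 0.0243
gripper_force: 59.4
```

On target to within 0.3 mm. Let it down in stages.

```bash
python3 -m inch '[{"x":0,"y":0,"z":0.003,"spin":0,"jaw":0},{"x":0,"y":0,"z":0.003,"spin":0,"jaw":0},{"x":0,"y":0,"z":0,"spin":0,"jaw":0},{"x":0,"y":0,"z":0,"spin":0,"jaw":0}]'; python3 -m inch '[{"x":0,"y":0,"z":0.003,"spin":0,"jaw":0},{"x":0,"y":0,"z":0.003,"spin":0,"jaw":0},{"x":0,"y":0,"z":0.001,"spin":0,"jaw":0},{"x":0,"y":0,"z":0,"spin":0,"jaw":0},{"x":0,"y":0,"z":0,"spin":0,"jaw":0}]'
```

```text
clock: 6.3
ee_pos: [0.55, -0.1628, 0.1953]
orientation: [1.0, 0.006, 0.0, 0.0]
force: [3.6, -0.9, -8.4]
grip_width: 0.0241
gripper_force: 59.4
clock: 6.8
ee_pos: [0.5501, -0.1627, 0.1905]
orientation: [1.0, 0.006, 0.0, 0.0]
force: [0.3, -0.4, -1.2]
grip_width: 0.0244
gripper_force: 60.2
```

```bash
python3 -m inch '[{"x":0,"y":0,"z":0.001,"spin":0,"jaw":0},{"x":0,"y":0,"z":0,"spin":0,"jaw":0},{"x":0,"y":0,"z":0,"spin":0,"jaw":0},{"x":0,"y":0,"z":0,"spin":0,"jaw":0}]'
python3 - <<'E'
from h import *
import cv2
a=env.get_image("top")[160:300,260:540];b=env.get_image("side")[180:340,180:400]
a=cv2.resize(a,(560,280));b=cv2.resize(b,(440,320))
o=np.zeros((600,560,3),np.uint8);o[:280]=a;o[280:,:440]=b
cv2.imwrite("pics/f.png",o[:,:,::-1])
E
```

```text
clock: 7.2
ee_pos: [0.5502, -0.1628, 0.1904]
orientation: [1.0, 0.006, 0.001, 0.0]
force: [0.3, -0.2, 5.5]
grip_width: 0.0239
gripper_force: 60.9
```

View pics/f.png

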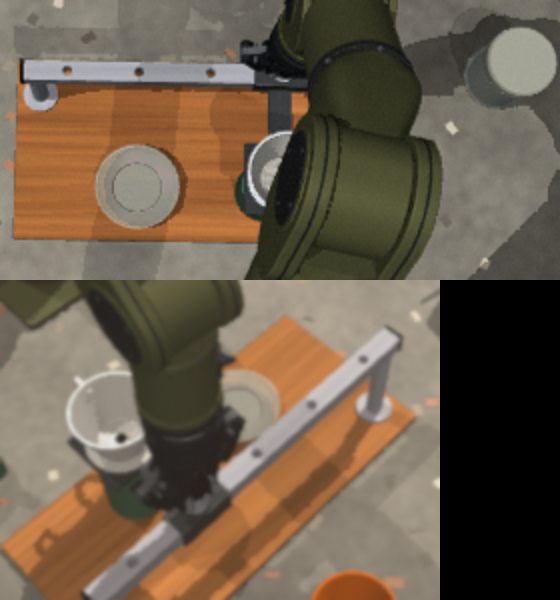

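The picture shows the dripper still seated and over the cup, with the saucer and canister where they were. Pin height and force match the home state, so I'm handing in.

```bash
python3 -c "
from station import env
print(env.finish_job())"
```

```text
the job is handed in; nothing more can be done
None
```

I moved the carrier to the hole on the cup's side and handed the job in at about 7 s: the pin reads fully home, the dripper is seated over the cup, the knob is still gripped, and in the final picture the saucer, canister and visible part of the cup look undisturbed.

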